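# Index the sauce-cup filling table to the next hole

### The job

Bring the next sauce cup under the spout: with your fingertips press the black indexing knob down until its pin leaves the hole, and push the turntable round clockwise (seen from above) by one place, until the pin springs up into the next hole and locks. Do not turn it backwards or past that hole. Nothing is to be picked up: leave the cups standing in their places on the turntable and everything else where it is.

Things in the scene. Friction and masses are not known exactly. Their poses are not given: they have to be found in the camera images.
- turntable (a joint): turn of the turntable, rad: about 0 at the start, growing clockwise seen from above; six holes, so the next one is at 1.047 (a sixth of a turn). While the pin is in a hole there is about 0.01 rad of play each way. The freed table turns easily (1 to 2 N sideways at the knob), stays where it is left and hardly coasts
- plunger (a joint): how far the indexing plunger is pressed down, m: 0 = up, pin in a hole; 0.012 = fully down. Spring: 2 N at first, 5 N fully down. The pin is clear of its hole at 0.008. Let go between two holes, it is held at about 0.008 by the ring above the pin, and springs up to 0 by itself under a hole (the rounded tip finds the hole when the table is within about 0.02 rad)
- index_knob (a point): centre of the top face of the indexing plunger's knob: black, round, 38 mm across (flat top 30 mm), 14 mm thick, upright; top 118 mm above the counter when up. It moves with the plunger and travels with the table: its 10 mm stem runs in a guide bush (30 mm across, top 92 mm above the counter) on a fork of two flat bars fixed to the turntable, 178 mm from the turntable's axis
- pin (a point): tip of the 9 mm index pin, 150 mm from the axis, seen between the bars of the fork. The plunger's stem goes down outside the edge of the fixed index ring to a foot below it, which carries this pin up into a hole of the ring; pressing the knob takes the pin down out of the hole. At the start 63 mm above the counter, 3 mm above the ring
- next_hole (a point): centre, on the ring's upper face, of the hole that the pin must go into: the next one clockwise from the start, 150 mm from the axis
- filler: the cup filling stand, a fixed machine; origin on the counter on the turntable's upright axis. Steel pedestal; fixed flat index ring, 336 mm across, top 60 mm above the counter, with six 12 mm holes; above it the turntable, a 260 mm disc, top 74 mm above the counter, with six cups on a circle of 92 mm radius
- spout (a point): open lower end of the spout, 136 mm above the counter, over the filling place, which lies 150 degrees clockwise from the knob at the start. Its thin pipe, 207 mm above the counter, comes from a steel pump canister that stands outside the ring in the same direction, 270 mm from the axis (120 mm across, 242 mm high with its white pump head, not used here)
- cup0: white straight-sided sauce cup, 60 mm across the rim, 40 mm high, empty and loose, standing between three 12 mm locating pins on the turntable; origin at the centre of its underside, 74 mm above the counter. Under the spout at the start.
- cup1: white straight-sided sauce cup, 60 mm across the rim, 40 mm high, empty and loose, standing between three 12 mm locating pins on the turntable; origin at the centre of its underside, 74 mm above the counter. The next one due under the spout: at the start one place counter-clockwise of it.
- cup2: white straight-sided sauce cup, 60 mm across the rim, 40 mm high, empty and loose, standing between three 12 mm locating pins on the turntable; origin at the centre of its underside, 74 mm above the counter. At the start 2 places counter-clockwise of the spout, seen from above.
- cup3: white straight-sided sauce cup, 60 mm across the rim, 40 mm high, empty and loose, standing between three 12 mm locating pins on the turntable; origin at the centre of its underside, 74 mm above the counter. At the start 3 places counter-clockwise of the spout, seen from above.
- cup4: white straight-sided sauce cup, 60 mm across the rim, 40 mm high, empty and loose, standing between three 12 mm locating pins on the turntable; origin at the centre of its underside, 74 mm above the counter. At the start 4 places counter-clockwise of the spout, seen from above.
- cup5: white straight-sided sauce cup, 60 mm across the rim, 40 mm high, empty and loose, standing between three 12 mm locating pins on the turntable; origin at the centre of its underside, 74 mm above the counter. At the start 5 places counter-clockwise of the spout, seen from above.
- pepper_jar: bystander: small glass jar with a steel cap, 48 mm across, 95 mm high, upright beside the ring; origin at the centre of its underside
- sauce_bottle: bystander: dark squeeze bottle with a white pointed cap, 60 mm across, 185 mm high, upright beside the ring on the canister's side; origin at the centre of its underside
- tongs: bystander: steel tongs, 240 mm, lying on the white cutting board to the right; origin under their middle
- spray_bottle: bystander: white spray bottle, 80 mm across, 230 mm high, on the left; origin at the centre of its underside
- salt_pot: bystander: round glazed lidded pot, 86 mm across, 90 mm high, on the left; origin at the centre of its underside
- tumbler: bystander: drinking glass, 68 mm across, 110 mm high, on the left; origin at the centre of its underside
Mind the look-alikes: they are no part of the job. Leave any green or yellow look-alike of the cup3 alone.

How it is judged:
By the outcome, as a careful person would: the job done as asked, in the order asked, and still so for the second after the job is handed in, with the robot touching nothing.
It also fails if it takes over 42 s, if anything falls off the work surface, if the arm or the gripper's body presses on something with over 40 N, if the wrist force passes 120 N, or if a joint passes its speed limit or range.

### The arm

A 6-joint arm with a two-finger parallel gripper is mounted at the origin on the work surface. World frame = base frame: x ahead of the robot, y to its left, z up, the work surface at z = 0. Lengths are in m, angles in rad, forces in N, time in s.
With the tool pointing down it reaches from about 0.425 to 0.95 m from the base axis. Payload 3.5 kg.
Tool frame: the origin (TCP) lies between the finger pads; the fingertips stand 17 mm ahead of it and the grasp point (between the pads) lies 2 mm behind it (ctrl.tip_reach is the distance from the TCP to the fingertips, in m); z points along the fingers, y is the direction in which the jaws open and shut (so a half turn about z gives the same grasp; the last joint's range is limited). The gripper opens to 85 mm and grips with 20 to 120 N. Pads are 22 mm wide; open, the fingers measure 114 mm over their backs; the gripper's body (76 mm by 85 mm) begins 54 mm behind the grasp point. The pads swing forward as they close: fully open they stand 13 mm farther back than shut.
Start: joints at [1.009, 0.286, 1.577, -0, 1.279, -0.15], TCP at [0.27, 0.619, 0.248] pointing down, gripper open.
Joint ranges: [-2.77, 2.77], [-0.9, 2.22], [0.21, 2.48], [-1.53, 4.67], [0.24, 2.81], [-2.84, 2.84]. Speed limits (rad/s): [2.79, 2.79, 3.14, 3.14, 3.14, 3.14].

### API

Orientations are given as a unit quaternion [x, y, z, w].
In Python, from plant import monitor, imaging, workorder, ctrl gives the robot as it stands.
- The arm moves only by the tool send_rows, never from a script. Its argument "rows" is a list of rows, each a list of 4 numbers: the shift along the world's x, y, z normalised to -1 to 1, where 1 is 0.3 m, then the turn about the world's z normalised to -1 to 1, where 1 is 360 degrees. A call has 1 to 20 rows; each row is the pose to reach, as a shift and turn from the pose commanded when the call began, turning the shorter way round; what a row does not reach only later rows make up. A row lasts 1/8 s, in which the tool goes at most 62.5 mm and 10.7 degrees, less where a joint would pass 70% of its speed; a pose out of reach is approached as far as the arm can. A call with a number of a shift or a turn outside -1 to 1 is refused whole. A call with a gripper value outside its range is refused whole. "jaw" is the closure, from 0 (fully open) to 1 (shut), set as the call begins (left out, the last holds). The fingers move at their own pace and stop on an object; "newtons" is the grip in N (left out, the last holds). Time passes only in rows, so rows that repeat a pose let the fingers close. It gives the time, the measured TCP pose, the force and the opening at its end, in the units of the state.
- monitor.get_state(): the state, without advancing time (a new reading comes with each control period).
- imaging.read_camera(name): name is "scene" or "top"; returns the picture (384x512x3 uint8, red, green, blue); there is no depth.
- imaging.calibration(name): a dict with "intrinsics" (3x3 intrinsics, pixels), "dist_coeffs" ([k1, k2, p1, p2, k3] as OpenCV has them; the pictures are not rectified), "cam_to_world" (4x4, takes a point from camera to world coordinates). Camera axes: x right, y up, looking along -z (the intrinsics and any distortion apply to the point x, -y, -z); pixel columns grow to the right and rows downward; lengths in m; the calibration is good to about 2 mm. A picture is of the moment at which its call begins. calibration takes no time and is no camera call.
- workorder.sign_off(): hands the job in, once; it reports no verdict.
The state is a dict: "time": time; "qpos": joint angles; "dq": joint speeds; "joint_efforts": joint torques, N m; "eef_pos": TCP position; "tcp_rot": TCP orientation; "contact_force": force on the tool from outside, world axes, zero at the start; "wrist_torque": the same for the moment, N m; "opening": opening from 0.0 (shut) to 1.0 (fully open).
Only numpy, scipy, OpenCV 4.12 (cv2) and the standard library are available. Lean on these libraries where they do the work, as an engineer would, in place of code of your own. Each camera call takes 0.05 s, during which the arm holds its last target.

## Working session

There is one attempt and no reset: what is moved stays moved. The work goes in short steps, Python scripts to look and compute and a tool call to move; the robot and the scene stay as the last step left them, time stands still between calls to the robot, and variables do not carry over. Pictures are saved under pics/ and viewed, and the job is handed in when it is done.

Besides the shell and the picture viewer there is one more tool, called after "Emit:" in YAML: its name, and indented under it one key for each argument. send_rows: Moves the arm, as the interface text tells. Scaled input: -1 to 1 covers 0.3 m each way for a shift and 360 degrees each way for a turn. Its arguments: {"type":"object","properties":{"rows":{"type":"array"},"jaw":{"type":"number"},"newtons":{"type":"number"}},"required":["rows"]}

```bash
ls; mkdir -p pics
python3 - <<'E'
from plant import monitor, imaging, workorder, ctrl
import cv2
print(monitor.get_state(), ctrl.tip_reach)
for n in("scene","top"):
    im=imaging.read_camera(n); cv2.imwrite(f"pics/{n}0.png",cv2.cvtColor(im,cv2.COLOR_RGB2BGR)); c=imaging.calibration(n); print(c)
E
```

```text
pics
{'time': 0.0, 'qpos': array([ 1.00901674e+00,  2.87225880e-01,  1.57814955e+00,  3.78688620e-05,
        1.27860487e+00, -1.50014549e-01]), 'dq': array([-2.24452009e-04, -1.32672976e-03,  6.95105638e-04, -1.14641294e-03,
        4.93323570e-04, -7.45757534e-05]), 'joint_efforts': array([-8.08984896e-05, -4.05990958e+01, -2.92619240e+01, -9.75078228e-05,
        5.88705720e-03, -1.53202016e-06]), 'eef_pos': array([0.26980138, 0.61807372, 0.24692184]), 'tcp_rot': array([ 2.04436336e-01,  9.78879134e-01, -1.11269452e-03, -4.32954426e-04]), 'contact_force': array([-0.85051824,  0.14546161,  1.06453932]), 'wrist_torque': array([ 0.02583042, -0.03607484, -0.00923475]), 'opening': 0.9998221588303421} 0.017
{'intrinsics': array([[419.29915052,   0.        , 250.64368306],
       [  0.        , 419.29915052, 195.59960896],
       [  0.        ,   0.        ,   1.        ]]), 'dist_coeffs': array([0.0078819, 0.       , 0.       , 0.       , 0.       ]), 'cam_to_world': array([[ 3.11030772e-01, -7.86855378e-01,  5.33027648e-01,
         1.19009530e+00],
       [ 9.50399831e-01,  2.57426431e-01, -1.74561718e-01,
        -1.78555565e-01],
       [ 1.39421213e-04,  5.60883452e-01,  8.27894760e-01,
         1.13581407e+00],
       [ 0.00000000e+00,  0.00000000e+00,  0.00000000e+00,
         1.00000000e+00]])}
{'intrinsics': array([[396.26352038,   0.        , 256.52989099],
       [  0.        , 396.26352038, 193.66008946],
       [  0.        ,   0.        ,   1.        ]]), 'dist_coeffs': array([-0.01822976,  0.        ,  0.        ,  0.        ,  0.        ]), 'cam_to_world': array([[-0.01075603,  0.99203506, -0.12550202,  0.37742989],
       [-0.99987861, -0.00925544,  0.0125337 ,  0.05610543],
       [ 0.01127229,  0.1256216 ,  0.99201419,  1.39877779],
       [ 0.        ,  0.        ,  0.        ,  1.        ]])}
```

View pics/scene0.png

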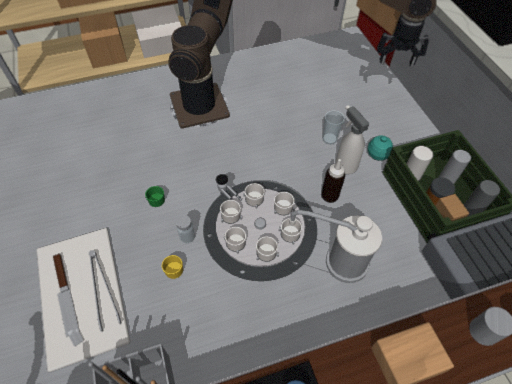

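View pics/top0.png

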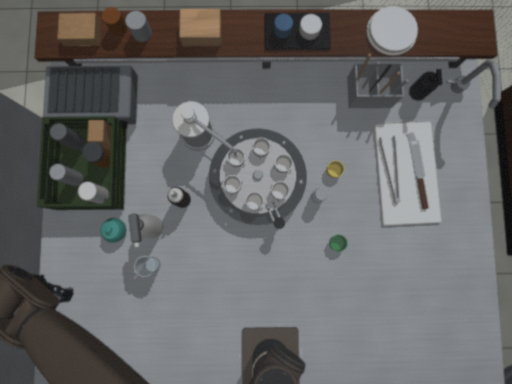

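The scene view shows the knob at about (222,180), with the ring centred near (261,224). In the top view the knob is at (279,223), the ring is at (258,175) and the canister is at the upper left. Next I'll zoom in and measure.

```bash
cat > h.py <<'E'
import numpy as np, cv2
from plant import imaging
def ray(n,uv):
    c=imaging.calibration(n); p=cv2.undistortPoints(np.array([[uv]],float),c["intrinsics"],c["dist_coeffs"])[0,0]
    T=c["cam_to_world"]; d=T[:3,:3]@np.array([p[0],-p[1],-1]); return T[:3,3],d
def onz(n,uv,z):
    o,d=ray(n,uv); return o+d*(z-o[2])/d[2]
def proj(n,X):
    c=imaging.calibration(n);T=np.linalg.inv(c["cam_to_world"]); p=T[:3,:3]@np.array(X)+T[:3,3]; p=np.array([[p[0],-p[1],-p[2]]])
    return cv2.projectPoints(p,np.zeros(3),np.zeros(3),c["intrinsics"],c["dist_coeffs"])[0][0,0]
E
python3 - <<'E'
import cv2
a=cv2.imread("pics/top0.png")[115:240,195:320]; cv2.imwrite("pics/topz.png",cv2.resize(a,None,fx=4.8,fy=4.8,interpolation=cv2.INTER_CUBIC))
a=cv2.imread("pics/scene0.png")[160:285,190:330]; cv2.imwrite("pics/scenez.png",cv2.resize(a,None,fx=4.8,fy=4.8,interpolation=cv2.INTER_CUBIC))
E
```

```text
(no output)
```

View pics/topz.png

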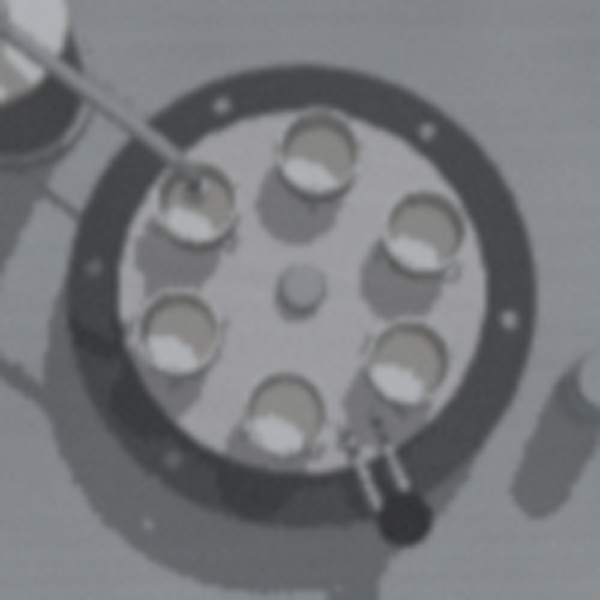

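View pics/scenez.png

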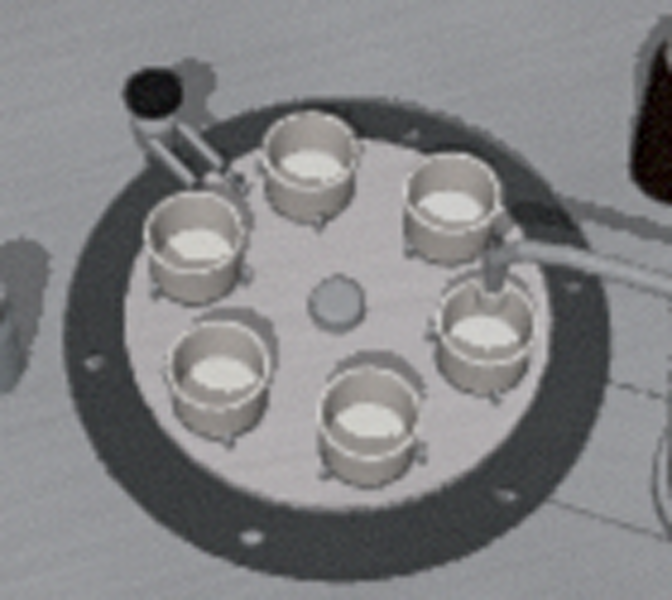

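```bash
cat > m.py <<'E'
from h import *
f=lambda p,o:((p[0]+.5)/4.8-.5+o[0],(p[1]+.5)/4.8-.5+o[1])
H={"top":([(222,105),(428,131),(509,319),(95,267),(173,460)],(195,115),(404,518)),"scene":([(413,135),(95,362),(252,538),(507,495),(574,286)],(190,160),(154,93))}
for n,(hs,o,k) in H.items():
    P=np.array([onz(n,f(h,o),.06)[:2] for h in hs])
    A=np.c_[2*P,np.ones(len(P))]; s=np.linalg.lstsq(A,(P**2).sum(1),rcond=None)[0]; c=s[:2]
    K=onz(n,f(k,o),.118)[:2]
    print(n,"axis",c,"r",np.hypot(*(P-c).T),"ang",np.degrees(np.arctan2(*(P-c).T[::-1])))
    print("knob",K,np.hypot(*(K-c)),np.degrees(np.arctan2(*(K-c)[::-1])))
# refined knob by mask
    im=imaging.read_camera(n); g=im.max(2); u,v=map(int,f(k,o)); w=g[v-8:v+9,u-8:u+9]; m=w<45
    ys,xs=np.nonzero(m); print(m.sum(), onz(n,(xs.mean()+u-8,ys.mean()+v-8),.116 )); 
    for r in (w if n=="scene" else w): print(r)
E
python3 m.py
```

```text
top axis [0.6087067  0.03524794] r [0.14948739 0.14999269 0.14893641 0.14892118 0.15000712] ang [ 22.07124548 -38.05279157 -97.65133649  82.12489247 142.08000932]
knob [ 0.44480776 -0.03092576] 0.17675355753167907 -158.0137566425359
0 [nan nan nan]
[119 130  96  66  68  75  87 116 133 114  89  77  78  78  79  79  80]
[ 99 128 111  77  64  65  75 101 136 135  98  79  79  78  79  81  86]
[ 94 130 128  92  66  64  68  87 118 125  93  77  78  80  84  90  98]
[ 84 112 131 109  75  64  62  70  82  88  74  70  76  83  90  99 104]
[ 72  98 132 126  90  64  57  58  59  63  59  61  71  88  99 103 104]
[ 70  89 117 129  96  64  56  56  57  56  56  56  62  79  96 103 107]
[ 69  78 102 118  90  63  57  56  56  55  55  57  57  66  83 101 106]
[ 67  72  83  92  74  57  57  57  56  55  56  56  55  59  73  98 112]
[ 70  70  75  74  61  56  54  56  57  56  56  55  57  58  68  97 124]
[ 85  86  88  75  59  58  56  56  55  58  59  54  59  54  71 107 134]
[ 98  99  97  83  64  56  57  55  54  57  55  56  55  57  82 123 138]
[103 104 104  94  68  55  56  55  56  57  56  57  55  65  96 131 141]
[105 105 10
[... 1269 characters left out ...]
  20  18  24  23  28  22  26  17  33  96 104]
[153 153 125  60  26  23  25  26  20  20  28  29  30  24  32  92 100]
[156 156 149  73  29  18  27  22  25  33  28  23  27  18  49  96 102]
[155 156 152 101  47  19  22  26  27  26  27  30  17  36  90 106 108]
[154 153 158 147  93  46  27  23  18  20  18  31  47  82  98 105 101]
[153 150 155 151 122 103  72  58  52  48  65  83 123 117 106 102 107]
[156 149 152 147 119 128 146 148 143 142 148 143 135 109 123 115 111]
[153 153 154 151 129 117 146 154 160 155 154 139 123  99 150 155 131]m.py:12: RuntimeWarning: Mean of empty slice.
  ys,xs=np.nonzero(m); print(m.sum(), onz(n,(xs.mean()+u-8,ys.mean()+v-8),.116 ));
  ret = ret.dtype.type(ret / rcount)
```

The axis is at about (0.6105, 0.0374). The knob sits at −157.9° on a 178 mm radius, so about (0.4456, −0.0296), and the next hole is at 142.06°, which puts the knob at about (0.470, 0.147). The knob will travel toward +y. I'll rise first, shut the jaws, and approach above the clutter.

Emit:
send_rows:
  rows:
    - [0, 0, 0.2, 0]
    - [0, 0, 0.4, 0]
    - [0.1, -0.1, 0.43, -0.02]
    - [0.2, -0.3, 0.43, -0.04]
    - [0.3, -0.5, 0.43, -0.06]
    - [0.35, -0.7, 0.43, -0.08]
    - [0.4, -0.93, 0.43, -0.085]
    - [0.4, -0.93, 0.43, -0.085]
  jaw: 1
  newtons: 20

```text
time: 1.2
eef_pos: [0.3906, 0.3369, 0.3774]
tcp_rot: [0.457, 0.889, 0.0, 0.0]
contact_force: [-0.4, 0.7, 0.6]
opening: -0.001
```

Emit:
send_rows:
  rows:
    - [0.05, -0.18, 0, -0.02]
    - [0.1, -0.38, 0, -0.04]
    - [0.14, -0.58, 0, -0.06]
    - [0.16, -0.78, 0, -0.08]
    - [0.18, -0.97, 0, -0.085]
    - [0.18, -0.97, 0, -0.085]

```text
time: 1.95
eef_pos: [0.4446, 0.046, 0.3771]
tcp_rot: [0.676, 0.737, -0.0, -0.0]
contact_force: [-0.5, 0.6, -0.8]
opening: 0.001
```

Run:
```python
from plant import monitor
s=monitor.get_state(); print(s)
```

```text
{'time': 1.95, 'qpos': array([-1.24686821e-01, -3.09616725e-01,  1.93673007e+00, -5.38452271e-05,
        1.51463780e+00, -2.09787808e-01]), 'dq': array([ 0.08007375, -0.00138721, -0.0012911 ,  0.03338393,  0.00859458,
        0.02576355]), 'joint_efforts': array([ -1.46440543, -18.556602  , -30.86636782,  -0.1883119 ,
        -0.03587701,  -0.10280226]), 'eef_pos': array([0.44458325, 0.04595412, 0.37714374]), 'tcp_rot': array([ 6.76386972e-01,  7.36546439e-01, -6.78310297e-05, -4.90021141e-05]), 'contact_force': array([-0.52066818,  0.59423036, -0.83105385]), 'wrist_torque': array([0.01728041, 0.01519887, 0.02825189]), 'opening': 0.0005442090208688732}
```

Emit:
send_rows:
  rows:
    - [0.005, -0.2, -0.1, 0]
    - [0.005, -0.262, -0.3, 0]
    - [0.005, -0.262, -0.5, 0]
    - [0.005, -0.262, -0.6, 0]
    - [0.005, -0.262, -0.7, 0]
    - [0.005, -0.262, -0.75, 0]
    - [0.005, -0.262, -0.75, 0]

```text
time: 2.82
eef_pos: [0.4453, -0.029, 0.1516]
tcp_rot: [0.674, 0.739, -0.0, -0.001]
contact_force: [0.4, -0.1, 0.5]
opening: -0.004
```

Run:
```python
from h import *
from plant import monitor
s=monitor.get_state(); print(s['eef_pos'],s['tcp_rot'],s['contact_force'])
e=s['eef_pos']
for n,(x,y) in {"scene":(190,150),"top":(195,160)}.items():
    im=cv2.cvtColor(imaging.read_camera(n),cv2.COLOR_RGB2BGR); a=im[y:y+80,x:x+110]; a=cv2.resize(a,None,fx=6,fy=6,interpolation=cv2.INTER_CUBIC)
    for X,c in (((e[0],e[1],e[2]-.017),(0,0,255)),((.4456,-.0296,.118),(0,255,0))):
        p=proj(n,X); cv2.circle(a,(int((p[0]-x+.5)*6),int((p[1]-y+.5)*6)),3,c,-1)
    cv2.imwrite(f"pics/{n}1.png",a)
```

```text
[ 0.44533407 -0.02897438  0.15160378] [ 6.73691880e-01  7.39011530e-01 -3.45619600e-04 -1.04350691e-03] [ 0.4494213  -0.06421157  0.47951113]
```

View pics/scene1.png

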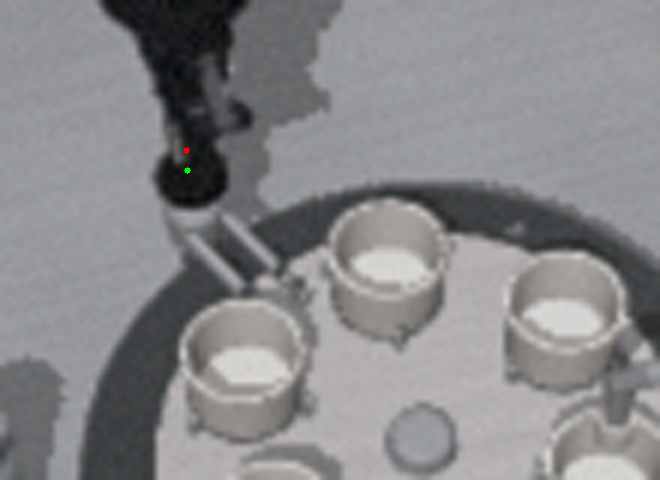

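View pics/top1.png

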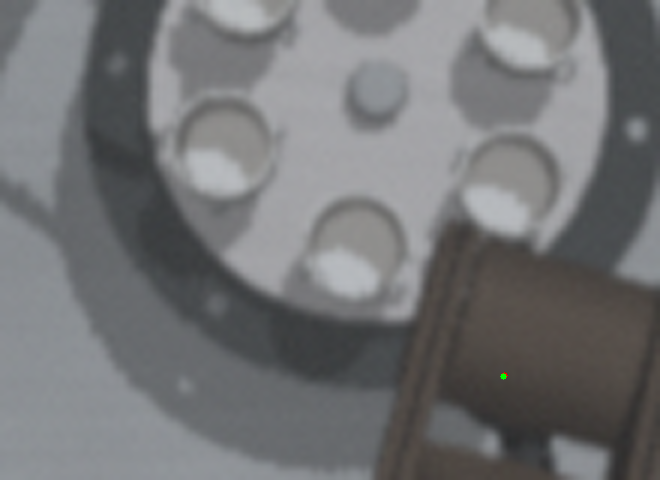

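In the scene view the fingertips are centred over the knob at about (187,150) in the zoomed crop, roughly 17 mm above it. I'll press down in small steps.

Emit:
send_rows:
  rows:
    - [0, 0, -0.03, 0]
    - [0, 0, -0.05, 0]
    - [0, 0, -0.06, 0]
    - [0, 0, -0.07, 0]
    - [0, 0, -0.08, 0]
    - [0, 0, -0.085, 0]
    - [0, 0, -0.09, 0]
    - [0, 0, -0.09, 0]

```text
time: 3.92
eef_pos: [0.4455, -0.0302, 0.1254]
tcp_rot: [0.674, 0.739, -0.0, -0.0]
contact_force: [-3.6, -2.2, 4.9]
opening: 0.004
```

Emit:
send_rows:
  rows:
    - [0, 0, -0.006, 0]
    - [0, 0, -0.01, 0]
    - [0, 0, -0.01, 0]

```text
time: 4.3
eef_pos: [0.4458, -0.0303, 0.1229]
tcp_rot: [0.674, 0.739, -0.0, 0.0]
contact_force: [-4.8, -1.5, 7.8]
opening: 0.003
```

```bash
cat > arc.py <<'E'
import numpy as np,sys
a0,a1,st,R=map(float,sys.argv[1:5]); c=np.array([.6105,.0374])
P=lambda a:c+R*np.array([np.cos(np.radians(-157.94-a)),np.sin(np.radians(-157.94-a))])
n=round((a1-a0)/st)
print([[*[round(float(v),3) for v in (P(a)-P(a0))/.3],0,round(-(a-a0)/360,4)] for a in a0+(a1-a0)*np.arange(1,n+1)/n], P(a1))
E
python3 arc.py 0 35 2.5 .178
```

```text
[[-0.009, 0.024, 0, np.float64(-0.0069)], [-0.017, 0.049, 0, np.float64(-0.0139)], [-0.024, 0.074, 0, np.float64(-0.0208)], [-0.03, 0.099, 0, np.float64(-0.0278)], [-0.035, 0.124, 0, np.float64(-0.0347)], [-0.039, 0.15, 0, np.float64(-0.0417)], [-0.042, 0.176, 0, np.float64(-0.0486)], [-0.043, 0.202, 0, np.float64(-0.0556)], [-0.043, 0.227, 0, np.float64(-0.0625)], [-0.043, 0.253, 0, np.float64(-0.0694)], [-0.041, 0.279, 0, np.float64(-0.0764)], [-0.038, 0.305, 0, np.float64(-0.0833)], [-0.034, 0.33, 0, np.float64(-0.0903)], [-0.028, 0.356, 0, np.float64(-0.0972)]] [0.43702029 0.07725964]
```

Add about 1 mm more press and move the first part of the arc. I'll do 10° first to see whether the table follows.

Emit:
send_rows:
  rows:
    - [0, 0, -0.004, 0]
    - [-0.009, 0.024, -0.004, -0.007]
    - [-0.017, 0.049, -0.004, -0.014]
    - [-0.024, 0.074, -0.004, -0.021]
    - [-0.03, 0.099, -0.004, -0.028]
    - [-0.03, 0.099, -0.004, -0.028]

```text
time: 5.05
eef_pos: [0.4367, -0.0002, 0.1228]
tcp_rot: [0.736, 0.677, -0.001, -0.0]
contact_force: [-8.9, -1.3, 13.6]
opening: 0.001
```

```bash
cat > look.py <<'E'
from h import *
import sys
from plant import monitor
k=sys.argv[1]; s=monitor.get_state(); e=s['eef_pos']; print(s['time'],e,s['contact_force'])
d=e[:2]-[.6105,.0374]; print("tip ang",(-157.94-np.degrees(np.arctan2(d[1],d[0])))%360,"r",np.hypot(*d))
n,x,y="scene",190,150
im=cv2.cvtColor(imaging.read_camera(n),cv2.COLOR_RGB2BGR); a=im[y:y+135,x:x+140]; a=cv2.resize(a,None,fx=5,fy=4.4 if 0 else 4.4,interpolation=cv2.INTER_CUBIC)
for X,c in (((e[0],e[1],e[2]-.017),(0,0,255)),((.4701,.1468,.118),(0,255,0))):
    p=proj(n,X); cv2.circle(a,(int((p[0]-x+.5)*5),int((p[1]-y+.5)*4.4)),2,c,-1)
cv2.imwrite(f"pics/s{k}.png",a); cv2.imwrite(f"pics/raw{k}.png",im)
E
python3 look.py 2
```

```text
5.05 [ 4.36681285e-01 -1.68653178e-04  1.22754746e-01] [-8.88470455 -1.25254433 13.63228752]
tip ang 9.863868178763994 r 0.17783236350475487
```

View pics/s2.png

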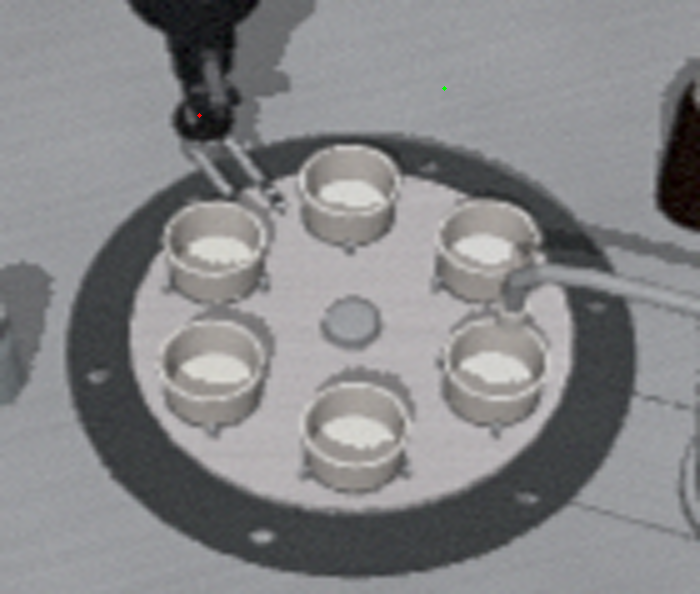

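The table follows: the fork and the cups have turned about 10°, with the fingertip at (200,115) in the crop. Continuing to 50°, easing outward about 1.5 mm.

Run:
```python
import numpy as np
c=np.array([.6105,.0374])
P=lambda a,R:c+R*np.array([np.cos(np.radians(-157.94-a)),np.sin(np.radians(-157.94-a))])
for a in np.arange(12.5,51,2.5):
    d=(P(a,.178+min(.0015,(a-10)*.0002))-P(10,.178))/.3; print([round(float(d[0]),3),round(float(d[1]),3),0,round(float(-(a-10)/360),3)],end=", ")
```

```text
[-0.006, 0.025, 0, -0.007], [-0.012, 0.051, 0, -0.014], [-0.016, 0.076, 0, -0.021], [-0.018, 0.102, 0, -0.028], [-0.018, 0.129, 0, -0.035], [-0.017, 0.155, 0, -0.042], [-0.015, 0.181, 0, -0.049], [-0.012, 0.207, 0, -0.056], [-0.008, 0.232, 0, -0.062], [-0.003, 0.258, 0, -0.069], [0.003, 0.283, 0, -0.076], [0.011, 0.308, 0, -0.083], [0.02, 0.333, 0, -0.09], [0.029, 0.357, 0, -0.097], [0.04, 0.381, 0, -0.104], [0.052, 0.404, 0, -0.111],
```

Emit:
send_rows:
  rows:
    - [-0.006, 0.025, 0, -0.007]
    - [-0.012, 0.051, 0, -0.014]
    - [-0.016, 0.076, 0, -0.021]
    - [-0.018, 0.102, 0, -0.028]
    - [-0.018, 0.129, 0, -0.035]
    - [-0.017, 0.155, 0, -0.042]
    - [-0.015, 0.181, 0, -0.049]
    - [-0.012, 0.207, 0, -0.056]
    - [-0.008, 0.232, 0, -0.062]
    - [-0.003, 0.258, 0, -0.069]
    - [0.003, 0.283, 0, -0.076]
    - [0.011, 0.308, 0, -0.083]
    - [0.02, 0.333, 0, -0.09]
    - [0.029, 0.357, 0, -0.097]
    - [0.04, 0.381, 0, -0.104]
    - [0.052, 0.404, 0, -0.111]
    - [0.052, 0.404, 0, -0.111]

```text
time: 7.22
eef_pos: [0.4544, 0.1221, 0.1228]
tcp_rot: [0.923, 0.384, 0.003, -0.0]
contact_force: [-0.8, 0.5, 8.8]
opening: 0.002
```

```bash
python3 look.py 3
```

```text
7.225 [0.45435327 0.12207939 0.12281631] [-0.77574672  0.47572894  8.81553288]
tip ang 50.531264250436266 r 0.17762995344027127
```

View pics/s3.png

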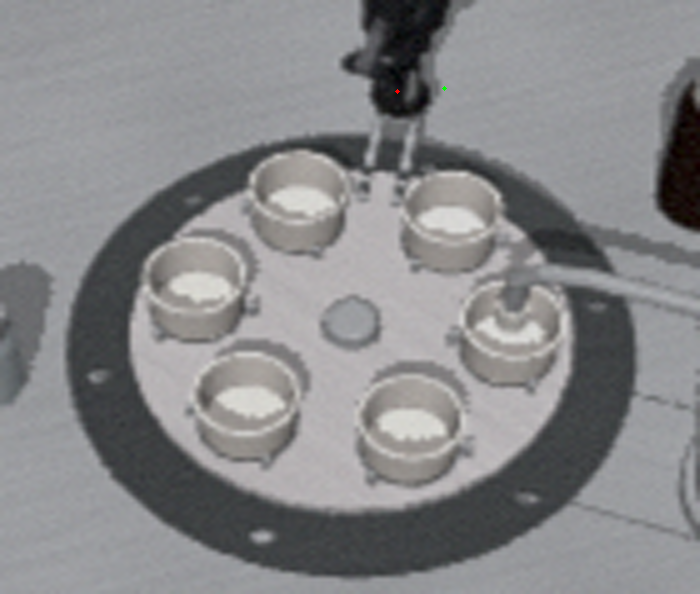

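Now about 50°, with the tip still on the knob at (398,91). The target is at (444,88). Creep to 57.5°.

```bash
python3 arc.py 50 57.5 1.5 .1795;python3 arc.py 57.5 59.5 .5 .1795
```

```text
[[0.008, 0.014, 0, np.float64(-0.0042)], [0.015, 0.027, 0, np.float64(-0.0083)], [0.024, 0.041, 0, np.float64(-0.0125)], [0.032, 0.054, 0, np.float64(-0.0167)], [0.041, 0.067, 0, np.float64(-0.0208)]] [0.46425719 0.14148309]
[[0.003, 0.004, 0, np.float64(-0.0014)], [0.006, 0.008, 0, np.float64(-0.0028)], [0.009, 0.013, 0, np.float64(-0.0042)], [0.012, 0.017, 0, np.float64(-0.0056)]] [0.46797872 0.14652349]
```

Emit:
send_rows:
  rows:
    - [0.008, 0.014, 0, -0.004]
    - [0.015, 0.027, 0, -0.008]
    - [0.024, 0.041, 0, -0.013]
    - [0.032, 0.054, 0, -0.017]
    - [0.041, 0.067, 0, -0.021]
    - [0.041, 0.067, 0, -0.021]

```text
time: 8.02
eef_pos: [0.467, 0.1419, 0.1229]
tcp_rot: [0.947, 0.322, 0.003, -0.0]
contact_force: [-0.0, -0.5, 7.3]
opening: -0.001
```

```bash
cat > ang.py <<'E'
# table angle mod 60 from cup rim blobs in scene view
from h import *
import sys
c=np.array([.6105,.0374])
def cups(im):
    # bright pixels of cups' rims: unwrap plane z=.114 around axis, annulus 62..122mm
    th=np.radians(np.arange(0,360,.25)); r=np.arange(.055,.13,.001)
    X=np.array([proj("scene",(c[0]+a*np.cos(t),c[1]+a*np.sin(t),.114)) for a in r for t in th]).astype(np.float32).reshape(len(r),len(th),2)
    return cv2.remap(im,X[...,0],X[...,1],cv2.INTER_LINEAR)
a=[cv2.imread(f) for f in sys.argv[1:3]]
A,B=[cups(x).astype(np.float32).mean(2) for x in a]
A-=A.mean(1,keepdims=True);B-=B.mean(1,keepdims=True)
s=[(float((A*np.roll(B,k,1)).sum()),k*.25) for k in range(0,1440)]
for lo in range(0,360,60):
    print(lo, max(x for x in s if lo-30<=((x[1]+30)%360)-30<lo+30))
E
python3 look.py 4; python3 ang.py pics/scene0.png pics/raw3.png;python3 ang.py pics/scene0.png pics/raw4.png
```

```text
8.025 [0.46695579 0.14194857 0.12287019] [-0.02970497 -0.54618249  7.31132916]
tip ang 58.12723902362296 r 0.17758193514977047Traceback (most recent call last):
  File "ang.py", line 11, in <module>
    A,B=[cups(x).astype(np.float32).mean(2) for x in a]
         ~~~~^^^
  File "ang.py", line 8, in cups
    X=np.array([proj("scene",(c[0]+a*np.cos(t),c[1]+a*np.sin(t),.114)) for a in r for t in th]).astype(np.float32).reshape(len(r),len(th),2)
                ~~~~^^^^^^^^^^^^^^^^^^^^^^^^^^^^^^^^^^^^^^^^^^^^^^^^^^
  File "h.py", line 9, in proj
    c=imaging.calibration(n);T=np.linalg.inv(c["cam_to_world"]); p=T[:3,:3]@np.array(X)+T[:3,3]; p=np.array([[p[0],-p[1],-p[2]]])
ValueError: time passes only in moves, steps and waits
Traceback (most recent call last):
  File "ang.py", line 11, in <module>
    A,B=[cups(x).astype(np.float32).mean(2) for x in a]
         ~~~~^^^
  File "ang.py", line 8, in cups
    X=np.array([proj("scene",(c[0]+a*np.cos(t),c[1]+a*np.sin(t),.114)) for a in r for t in th]).astype(np.float32).reshape(len(r),len(th),2)
                ~~~~^^^^^^^^^^^^^^^^^^^^^^^^^^^^^^^^^^^^^^^^^^^^^^^^^^
  File "h.py", line 9, in proj
    c=imaging.calibration(n);T=np.linalg.inv(c["cam_to_world"]); p=T[:3,:3]@np.array(X)+T[:3,3]; p=np.array([[p[0],-p[1],-p[2]]])
ValueError: time passes only in moves, steps and waits
```

View pics/s4.png

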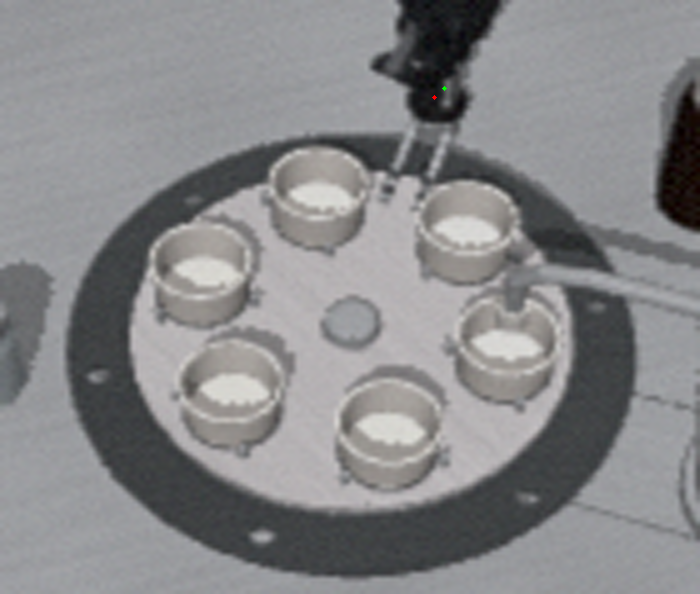

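```bash
sed -i 's/^def ray/import functools\nfrom types import SimpleNamespace\n_cal=functools.lru_cache(None)(imaging.calibration)\ndef ray/; s/c=imaging.calibration(n)/c=_cal(n)/' h.py
cat > ang.py <<'E'
from h import *
import sys
C=np.array([.6105,.0374])
def floors(f):
    im=cv2.imread(f); g=im.min(2); m=np.zeros_like(g); m[180:275,205:320]=(g[180:275,205:320]>205)
    n,l,s,ce=cv2.connectedComponentsWithStats(m); out=[]
    for i in range(1,n):
        if s[i,4]>20:
            p=onz("scene",ce[i],.078)[:2]-C; out.append((round(float(np.degrees(np.arctan2(p[1],p[0]))),2),round(float(np.hypot(*p)*1000),1),int(s[i,4])))
    return sorted(out)
for f in sys.argv[1:]: print(f); print(*floors(f),sep="\n")
E
python3 ang.py pics/scene0.png pics/raw3.png pics/raw4.png
```

```text
pics/scene0.png

pics/raw3.png
(-127.3, 91.1, 33)
(-63.25, 79.6, 37)
(7.59, 81.0, 41)
(68.2, 95.5, 25)
(124.25, 105.1, 43)
(176.74, 103.8, 36)
pics/raw4.png
(-134.68, 92.5, 34)
(-71.72, 80.1, 44)
(-0.9, 80.1, 48)
(62.57, 92.9, 47)
(117.79, 105.0, 44)
(169.92, 104.3, 37)
```

```bash
python3 - <<'E'
import cv2
for f in("scene0","raw2","raw3","raw4"):
    g=cv2.imread(f"pics/{f}.png")[180:275,205:320].min(2); print(f,g.max(),sorted(g.ravel())[-250])
E
sed -i 's/>205)/>np.sort(g[180:275,205:320].ravel())[-300])/' ang.py; python3 ang.py pics/scene0.png pics/raw2.png pics/raw3.png pics/raw4.png
```

```text
scene0 206 197
raw2 213 203
raw3 216 203
raw4 217 206
pics/scene0.png
(-136.48, 93.4, 44)
(-72.66, 80.8, 47)
(-3.25, 80.3, 52)
(61.22, 92.9, 53)
(115.87, 105.1, 48)
(168.48, 104.8, 41)
pics/raw2.png
(-146.6, 96.3, 41)
(-84.52, 82.4, 49)
(-14.91, 78.4, 54)
(51.51, 91.1, 55)
(107.59, 103.0, 44)
(159.76, 105.8, 45)
pics/raw3.png
(-127.62, 90.8, 50)
(-62.97, 78.8, 53)
(7.34, 80.4, 62)
(68.33, 95.6, 29)
(124.93, 105.2, 52)
(176.23, 103.7, 45)
pics/raw4.png
(-134.97, 93.0, 47)
(-71.46, 80.5, 51)
(-0.75, 79.1, 55)
(62.76, 93.4, 52)
(117.42, 105.5, 47)
(169.94, 105.0, 42)
```

The cup floors are about 1.6° short of the starting pattern, so the table is at about 58.4°. Tip at 58.1° agrees. I'll advance 1.1° and then ease up.

Emit:
send_rows:
  rows:
    - [0.003, 0.004, 0, -0.0015]
    - [0.007, 0.009, 0, -0.003]
    - [0.007, 0.009, 0, -0.003]
    - [0.007, 0.009, 0, -0.003]

```text
time: 8.57
eef_pos: [0.4689, 0.1445, 0.1229]
tcp_rot: [0.95, 0.313, 0.003, -0.0]
contact_force: [-0.5, 0.3, 6.8]
opening: 0.001
```

```bash
python3 look.py 5; python3 ang.py pics/raw5.png
```

```text
8.575 [0.46888652 0.14449268 0.12286315] [-0.45347119  0.27924833  6.84160823]
tip ang 59.157746456992356 r 0.17754779962433123
pics/raw5.png
(-136.11, 93.7, 44)
(-72.2, 80.5, 53)
(-1.68, 79.8, 50)
(61.56, 93.3, 55)
(116.98, 104.9, 47)
(168.62, 105.0, 42)
```

About 0.5° short, which is inside the capture range. Lifting straight up slowly.

Emit:
send_rows:
  rows:
    - [0, 0, 0.006, 0]
    - [0, 0, 0.012, 0]
    - [0, 0, 0.018, 0]
    - [0, 0, 0.024, 0]
    - [0, 0, 0.03, 0]
    - [0, 0, 0.03, 0]

```text
time: 9.38
eef_pos: [0.4659, 0.1441, 0.1296]
tcp_rot: [0.95, 0.313, -0.001, -0.001]
contact_force: [0.2, 1.5, 3.5]
opening: -0.002
```

```bash
python3 look.py 6; python3 ang.py pics/raw6.png
```

```text
9.375 [0.46587026 0.14407307 0.12964399] [0.23075778 1.50058067 3.52607534]
tip ang 58.47098888395317 r 0.1797133980022407
pics/raw6.png
(-135.89, 93.6, 40)
(-72.32, 80.4, 52)
(-1.55, 80.0, 53)
(62.06, 92.8, 54)
(117.25, 105.6, 46)
(168.62, 105.0, 42)
```

View pics/s6.png

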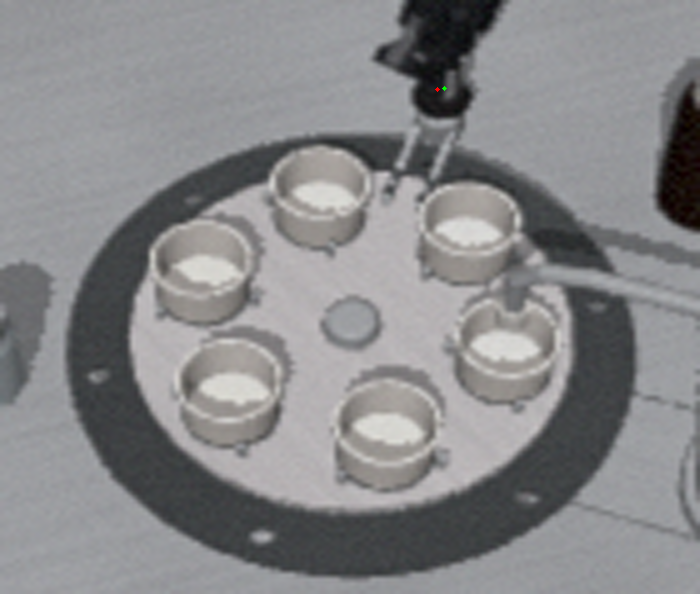

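Depth is about 5.4 mm with the spring still following (3.5 N), so the pin is already in the hole. Keep lifting.

Emit:
send_rows:
  rows:
    - [0, 0, 0.006, 0]
    - [0, 0, 0.012, 0]
    - [0, 0, 0.018, 0]
    - [0, 0, 0.024, 0]
    - [0, 0, 0.05, 0]
    - [0, 0, 0.12, 0]
    - [0, 0, 0.25, 0]
    - [0, 0, 0.35, 0]
    - [0, 0, 0.35, 0]

```text
time: 10.55
eef_pos: [0.4683, 0.1437, 0.2385]
tcp_rot: [0.95, 0.313, 0.003, 0.001]
contact_force: [0.6, 0.0, -0.6]
opening: 0.002
```

```bash
python3 look.py 7; python3 ang.py pics/raw7.png
```

```text
10.55 [0.46827792 0.14374433 0.23847231] [ 0.62257783  0.0443703  -0.57373611]
tip ang 58.84672668208407 r 0.17758445041662935
pics/raw7.png
(-135.92, 93.2, 43)
(-72.69, 80.7, 50)
(-2.32, 80.0, 55)
(61.39, 92.4, 57)
(116.64, 104.9, 48)
(168.6, 105.1, 43)
```

View pics/s7.png

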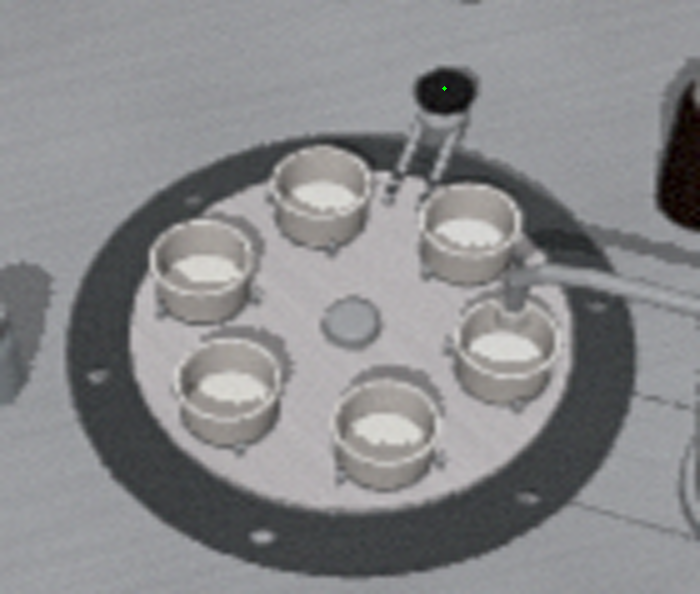

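Run:
```python
from h import *
def cen(f,box):
    x0,x1,y0,y1=box; g=cv2.imread(f)[y0:y1,x0:x1].max(2); m=(g<45).astype(np.uint8); n,l,s,c=cv2.connectedComponentsWithStats(m); i=1+s[1:,4].argmax(); return c[i]+[x0,y0],s[i,4]
c0,n0=cen("pics/scene0.png",(205,240,165,200)); c1,n1=cen("pics/raw7.png",(262,300,155,185))
print(c0,n0,c1,n1)
C=np.array([.6105,.0374])
for z in(.118,.110,.106):
    P=[C+.178*np.array([np.cos(a),np.sin(a)]) for a in np.radians([-157.94,142.06])]
    a,b=[proj("scene",(*p,z)) for p in P]; print(z,"resid start",c0-a,"now",c1-b)
```

```text
[221.83333333 179.04761905] 84 [278.6875 170.45  ] 80
0.118 resid start [1.0156243  1.13220827] now [0.2087738  0.79906559]
0.11 resid start [ 0.86062902 -0.43889643] now [ 0.35217552 -0.79302338]
0.106 resid start [ 0.78373779 -1.21832556] now [ 0.42332277 -1.5829455 ]
```

Run:
```python
from plant import monitor, imaging, workorder
import cv2
cv2.imwrite("pics/end.png",cv2.cvtColor(imaging.read_camera("scene"),cv2.COLOR_RGB2BGR))
s=monitor.get_state(); print(s['time'],s['contact_force'])
```

```text
10.65 [ 0.64027432 -0.06485847  0.11399344]
```

View pics/end.png

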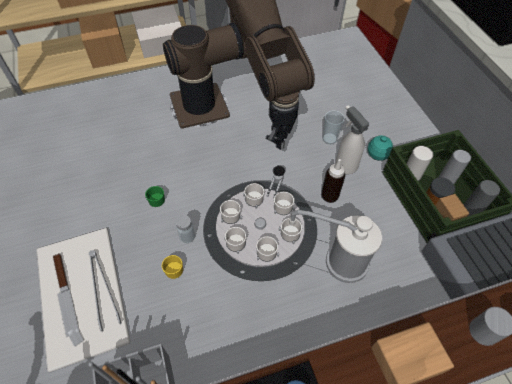

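The knob is up at (279,171), the cups are standing in their places with one under the spout, the arm is clear and the bystanders have not moved. Handing in.

```bash
python3 -c "
from plant import workorder
print(workorder.sign_off())"
```

```text
the job is handed in; nothing more can be done
None
```

The turntable is one place further clockwise and the pin appears to be locked in the next hole. I pressed the knob fully down with the shut fingertips, carried the table round, and stopped about 0.5° short of the hole. I then lifted straight up so the plunger's spring could push the pin home. The job was handed in at about 10.7 s.

**Last checks:**
- **Pin:** the spring followed the fingertips up past the 8 mm depth where the pin would have been held between holes. In the final picture the knob's height matches the start to within about 2 mm.
- **Table angle:** most of the cup positions match the starting pattern to within about half a degree, which is within the play of the lock. One cup's bright floor patch read about 0.9° off. The knob itself read slightly short, by under 1°, which is near the calibration accuracy.
- **Not tested:** I did not push on the knob sideways to prove the lock, so it rests on these height and angle readings.
- **Surroundings:** all the cups are standing in their places with one under the spout, the other objects have not moved, and the arm is clear. The highest force I saw was about 16 N.

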